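# Clip the bender's roller shaft and lock the cam clamp

### The arm

A 6-joint arm with a two-finger parallel gripper is mounted at the origin on the work surface. World frame = base frame: x ahead of the robot, y to its left, z up, the work surface at z = 0. Lengths are in m, angles in degrees, forces in N, time in s.
With the tool pointing down it reaches from about 0.4 to 0.825 m from the base axis. Payload 7 kg.
Tool frame: the origin (TCP) lies midway between the tips of the shut fingers; the grasp point (between the pads) lies 19 mm behind it (ctrl.hold_point_z is the distance from the TCP to the grasp point, in m); z points along the fingers, y is the line along which they close (so a half turn about z gives the same grasp; the last joint's range is limited). The gripper opens to 88 mm and grips with 3 to 60 N. Pads are 19 mm wide; open, the fingers measure 130 mm over their backs; the gripper's body (78 mm by 193 mm) begins 47 mm behind the grasp point.
Start: joints at [87.611, 20.546, 0.682, 0, -70.136, -16.507], TCP at [0.219, 0.639, 0.227] pointing down, gripper open.
Joint ranges: [-176.03, 176.03], [-82.01, 121.73], [-58.28, 71.71], [-173.87, 95.51], [-174.79, -0.11], [-173.66, 173.66]. Speed limits (degrees/s): [136.94, 136.94, 172.46, 180, 180, 180].

### API

Orientations are given as [roll, pitch, yaw] about the fixed x, y, z axes, in that order (R = Rz(yaw) Ry(pitch) Rx(roll)).
In Python, from plant import ctrl gives the robot as it stands.
- The arm moves only by the tool apply_moves, never from a script. Its argument "deltas" is a list of rows, each an object with "fingers": the finger opening in mm, from 0 to 87.6; "delta_pos": the shift along the tool's x, y, z in mm, a list of three; "angular": the turn, a rotation vector about the tool's x, y, z in degrees, a list of three. A call has 1 to 10 rows; each row is the pose to reach, as a shift and turn from the pose commanded when the call began, along the tool's axes at that moment; what a row does not reach only later rows make up. A row lasts 1/10 s, in which the tool goes at most 50 mm and 8.59 degrees, less where a joint would pass 70% of its speed; a pose out of reach is approached as far as the arm can. A call with a gripper value outside its range is refused whole. The fingers move at their own pace and stop on an object; the grip force is fixed at half the most. Time passes only in rows, so rows that repeat a pose let the fingers close. It gives the time, the measured TCP pose, the force, the opening and the grip force at its end, in the units of the state.
- ctrl.get_obs(): the state, without advancing time (a new reading comes with each control period).
- ctrl.snapshot(name): name is "side" or "top" or "wrist"; returns the picture (480x640x3 uint8, red, green, blue); there is no depth.
- ctrl.camera_params(name): a dict with "fx", "fy", "cx", "cy" (pixels), "cam_to_world" (4x4, takes a point from camera to world coordinates); the wrist camera has in their place "mount" (4x4, takes a point from camera to tool coordinates, whose origin is the TCP and whose axes are the flange's). Camera axes: x right, y up, looking along -z (the intrinsics and any distortion apply to the point x, -y, -z); pixel columns grow to the right and rows downward; lengths in m; the calibration is good to about 2 mm. The wrist camera is an equidistant fisheye: a pixel r from the principal point sees the ray r / f radians off the axis. A picture is of the moment at which its call begins: read the wrist's pose just before it. camera_params takes no time and is no camera call.
- ctrl.close_job(): hands the job in; it is judged then, once.
The state is a dict: "clock": time; "joint_pos": joint angles; "qvel": joint speeds; "tau": joint torques, N m; "tool_pos": TCP position; "orientation": TCP orientation; "force": force on the tool from outside, world axes, zero at the start; "moment": the same for the moment, N m; "opening": finger opening in m; "gripper_force": force on a finger pad.
Only numpy, scipy, OpenCV 4.12 (cv2) and the standard library are available. Lean on these libraries where they do the work, as an engineer would, in place of code of your own. Each camera call takes 0.05 s, during which the arm holds its last target. There are 200 camera calls.

### The job

Take the smaller of the two steel spring clips out of the wooden rack and press it, open side first, into the groove near the free end of the bender's sloping roller shaft until it is fully seated around the shaft, then let go of it. After that, flip the bender's cam lever over its high point until it snaps shut. Leave the larger clip in the rack.

Things in the scene. Friction and masses are not known exactly. Their poses are not given: they have to be found in the camera images.
- clip: Smaller spring clip, plain steel, 102 mm long, 56 wide, 8 thick, standing in one rack slot, tab up. Origin: centre of its seat. z towards the tab, x its normal, y across. Under the bridge: 15.5 mm above the origin. Two sprung arms reach 23 mm below it, toes flared to a 40 mm mouth; bumps 9.5 mm below it leave a 24 mm gap that must spread to 30. Pressing on takes 5 to 15 N along -z. About 0.17 kg.
- clip_tab (a point): Middle of the part of the smaller clip's flat grip tab to be gripped, 62 mm above the clip's origin. The tab is 10 mm thick (clip x), 28 mm wide (clip y) and runs from 26 to 80 mm above the clip's origin.
- big_clip: The larger spring clip, same form, 80 mm wide and 116 mm long, for another shaft; it stands in the rack's other slot. Same frame as the smaller clip. Its tab has the same thickness, width and top (80 mm above the origin).
- rack: Wooden clip rack, fixed, 64 mm (x) by 220 mm (y), 40 mm high; origin at the centre of its underside, z up. Two slots in line along y, centred 54 mm either side of the origin, each 10.9 mm wide (x), 102 mm long (y), 30 mm deep. A clip stands in each, its normal along the rack's x; which is in which varies. Lift a clip at least 40 mm to clear the slot.
- bender: Bench bender, green, fixed: base plate 240 mm (x) by 200 mm (y) by 12 mm. Origin: centre of its underside; z up. The roller shaft stands on its +y half, the cam lever on its -y half.
- shaft: Bender's roller shaft. Origin: groove centre, on the axis. x along the shaft to its free end, rising 30 deg; y level; z square to the shaft, 30 deg off vertical towards the bender's -x: press the clip on along -z. Groove 13 mm wide, 30 mm diameter at its bottom, 40 mm either side: plain end for 30 mm (+x), spacer for 35 mm (-x), then a 68 mm roller. Clip seated: its origin here, its x along x.
- cam_lever (a joint): Cam lever angle (rad): 0 = open (leaning 0.4 rad from vertical to the bender's -x side), growing as it swings over the top to the bender's +x side, 1.95 = shut, about level. A spring resists with up to about 10 N at the knob until the high point at about 1.3, then snaps it shut; let go earlier, it springs back open.
- lever_knob (a point): Centre of the round black knob (28 mm diameter) at the end of the 110 mm cam lever; the bar is 14 mm thick.
- lever_pivot (a point): The lever's hinge, 110 mm from the knob's centre. Its axis is the bender's y axis; the lever swings in the plane of the bender's x and z.

How it is judged:
By the outcome, as a careful person would: the job done as asked, in the order asked, and still so for the second after the job is handed in, with the robot touching nothing.
It also fails if it takes over 56 s, if anything falls off the work surface, if the arm or the gripper's body presses on something with over 40 N, if the wrist force passes 120 N, or if a joint passes its speed limit or range.

## Working session

There is one attempt and no reset: what is moved stays moved. The work goes in short steps, Python scripts to look and compute and a tool call to move; the robot and the scene stay as the last step left them, time stands still between calls to the robot, and variables do not carry over. Pictures are saved under pics/ and viewed, at most 10 in all, crops included, and the job is handed in when it is done.

Besides the shell and the picture viewer there is one more tool, called as name([rows], argument=value, ...), one row to a line, values as JSON. apply_moves: Moves the arm, as the interface text tells. Its arguments: {"type":"object","properties":{"deltas":{"type":"array"}},"required":["deltas"]}

```bash
mkdir -p pics; ls
python3 - <<'E'
from plant import ctrl
import cv2,numpy as np
o=ctrl.get_obs();print({k:np.round(v,3) for k,v in o.items()},ctrl.hold_point_z)
for n in("side","top","wrist"):
    cv2.imwrite(f"pics/{n}0.png",ctrl.snapshot(n)[:,:,::-1]);print(n,{k:np.round(v,4).tolist() for k,v in ctrl.camera_params(n).items()})
E
```

```text
pics
{'clock': np.float64(0.0), 'joint_pos': array([ 8.7610e+01,  2.0591e+01,  6.3300e-01, -2.0000e-02, -7.0136e+01,
       -1.6509e+01]), 'qvel': array([ 0.043, -0.029,  0.037, -0.119, -0.04 ,  0.001]), 'tau': array([-0.0000e+00, -5.8272e+01,  2.9304e+01,  6.9970e+00,  7.0000e-03,
       -0.0000e+00]), 'tool_pos': array([0.218, 0.638, 0.226]), 'orientation': array([ 1.79905e+02, -9.00000e-03, -1.89060e+01]), 'force': array([-0.86 , -0.436,  0.74 ]), 'moment': array([ 0.004, -0.015, -0.026]), 'gripper_force': np.float64(0.0), 'opening': np.float64(0.087)} 0.0188
side {'fx': 513.2256, 'fy': 513.2256, 'cx': 316.6364, 'cy': 235.0566, 'cam_to_world': [[0.9012, 0.2681, -0.3406, 0.2659], [-0.4332, 0.5836, -0.6869, -0.5521], [0.0146, 0.7665, 0.642, 0.646], [0.0, 0.0, 0.0, 1.0]]}
top {'fx': 504.9036, 'fy': 504.9036, 'cx': 318.0736, 'cy': 238.1351, 'cam_to_world': [[-0.0154, 0.9991, -0.0406, 0.4899], [-0.9998, -0.0147, 0.0157, 0.0223], [0.0151, 0.0408, 0.9991, 1.095], [0.0, 0.0, 0.0, 1.0]]}
wrist {'fx': 371.6483, 'fy': 371.6483, 'cx': 321.4715, 'cy': 236.9217, 'mount': [[-0.0003, 0.9653, 0.2611, 0.0712], [1.0, 0.0007, -0.0013, -0.0011], [-0.0015, 0.2611, -0.9653, -0.1574], [0.0, 0.0, 0.0, 1.0]]}
```

View pics/side0.png

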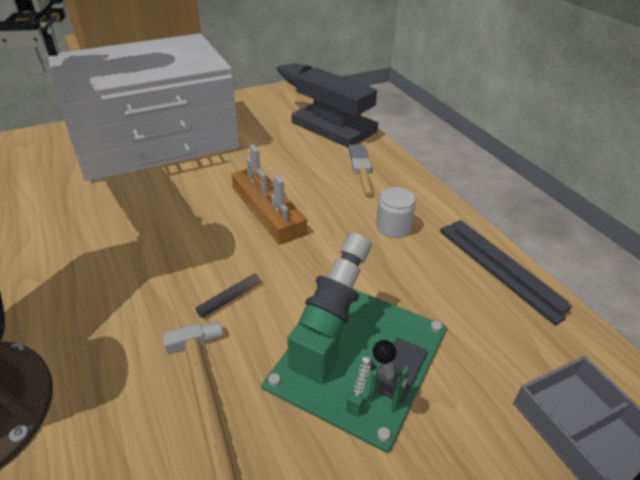

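View pics/top0.png

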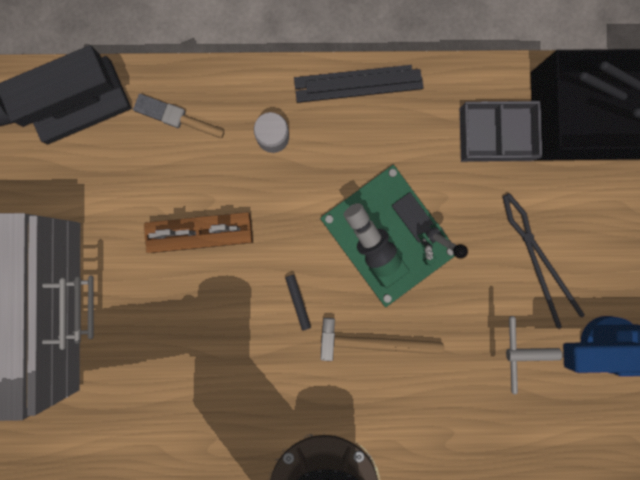

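Run:
```python
import cv2,numpy as np
t=cv2.imread("pics/top0.png");s=cv2.imread("pics/side0.png")
R=lambda im,x,y,w,h,W,H:cv2.resize(im[y:y+h,x:x+w],(W,H),interpolation=cv2.INTER_CUBIC)
a=R(t,310,155,160,160,400,400) ; b=R(t,140,195,120,60,400,200)
c=R(s,255,225,200,225,400,450)[:400]; d=R(s,220,135,100,112,400,448)
cv2.imwrite("pics/c1.png",np.hstack([R(t,310,155,160,160,560,560)[:, :],np.zeros((560,10,3),np.uint8)]))
cv2.imwrite("pics/c2.png",np.hstack([R(s,255,225,200,225,400,450), np.vstack([R(t,140,195,120,75,400,250),R(s,225,140,90,45,400,200)])]))
```

```text
(no output)
```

View pics/c1.png

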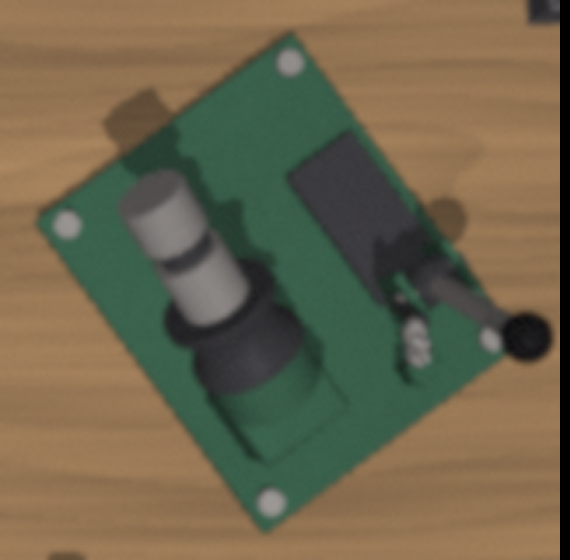

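View pics/c2.png

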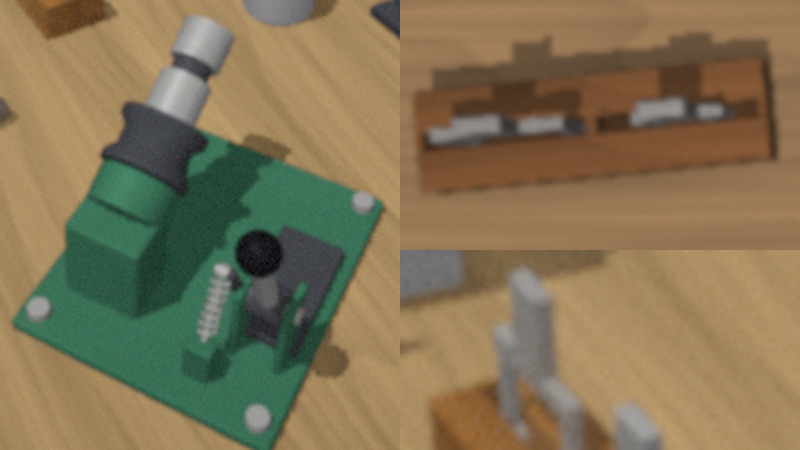

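```bash
cat > h.py <<'E'
from plant import ctrl
import cv2,numpy as np
from scipy.spatial.transform import Rotation as Ro
from scipy.optimize import least_squares
def ray(n,u,v,T=None):
    p=ctrl.camera_params(n);a=(u-p["cx"])/p["fx"];b=(v-p["cy"])/p["fy"]
    if n=="wrist":
        r=np.hypot(a,b);s=np.sin(r)/max(r,1e-9);d=np.array([a*s,-b*s,-np.cos(r)]);M=T@np.array(p["mount"])
    else: d=np.array([a,-b,-1.]);M=np.array(p["cam_to_world"])
    d=M[:3,:3]@d;return M[:3,3],d/np.linalg.norm(d)
def onz(z,*a):
    o,d=ray(*a);return o+d*(z-o[2])/d[2]
def tri(*rs):
    A=sum(np.eye(3)-np.outer(d,d) for o,d in rs);b=sum((np.eye(3)-np.outer(d,d))@o for o,d in rs);p=np.linalg.solve(A,b)
    return p,[round(1e3*np.linalg.norm(np.cross(p-o,d)),1) for o,d in rs]
def proj(n,X,T=None):
    p=ctrl.camera_params(n);M=np.array(p["cam_to_world"]) if n!="wrist" else T@np.array(p["mount"])
    c=M[:3,:3].T@(np.asarray(X)-M[:3,3]);x,y,z=c[0],-c[1],-c[2]
    if n=="wrist":
        k=np.hypot(x,y);t=np.arctan2(k,z)/max(k,1e-9);return p["cx"]+p["fx"]*x*t,p["cy"]+p["fy"]*y*t
    return p["cx"]+p["fx"]*x/z,p["cy"]+p["fy"]*y/z
def T(o=None):
    o=o or ctrl.get_obs();M=np.eye(4);M[:3,:3]=Ro.from_euler("xyz",o["orientation"],degrees=True).as_matrix();M[:3,3]=o["tool_pos"];return M
def delta(p,R,M=None):
    M=T() if M is None else M
    return (M[:3,:3].T@(p-M[:3,3])*1e3).round(1),(Ro.from_matrix(M[:3,:3].T@R).as_rotvec(degrees=True)).round(1)
def fit(local,world): # 2D rigid
    l=np.array(local,float);w=np.array(world)[:,:2]
    f=lambda q:(np.c_[np.cos(q[2])*l[:,0]-np.sin(q[2])*l[:,1]+q[0],np.sin(q[2])*l[:,0]+np.cos(q[2])*l[:,1]+q[1]]-w).ravel()
    best=min((least_squares(f,[*w.mean(0),a]) for a in(0,1.5,3,-1.5)),key=lambda r:r.cost)
    return best.x,np.abs(best.fun).max()
E
python3 - <<'E'
from h import *
rk,e=fit([(.032,.11),(.032,-.11),(-.032,-.11),(-.032,.11)],[onz(.04,"top",*p) for p in [(144.5,222.6),(250.4,213),(252.5,242.4),(146.6,252)]]);print("rack",rk[:2],np.degrees(rk[2]),e)
b,e=fit([(.12,-.1),(.12,.1),(-.12,.1),(-.12,-.1)],[onz(.012,"top",*p) for p in [(393.4,164.1),(320.9,216.4),(385.7,307),(454.3,255)]]);print("bender",b[:2],np.degrees(b[2]),e)
c,s=np.cos(b[2]),np.sin(b[2])
for n,t,sd in(("knob",(460.6,251.3),(384,351.5)),("groove",(363.4,226.4),(350,258)),("tip",(354.3,211.5),(362,239))):
    P,r=tri(ray("top",*t),ray("side",*sd));q=P[:2]-b[:2];print(n,P.round(4),r,"bender:",[round(c*q[0]+s*q[1],4),round(-s*q[0]+c*q[1],4)])
E
```

```text
rack [0.54825769 0.25470273] 4.324607712319645 0.0013781587469269274
bender [ 0.53751703 -0.14652467] 34.373238042027765 0.009438283921641255
knob [ 0.5006 -0.2566  0.1635] [np.float64(1.3), np.float64(1.3)] bender: [np.float64(-0.0926), np.float64(-0.07)]
groove [ 0.5519 -0.0799  0.1429] [np.float64(2.6), np.float64(2.6)] bender: [np.float64(0.0495), np.float64(0.0469)]
tip [ 0.5799 -0.0624  0.1556] [np.float64(3.4), np.float64(3.4)] bender: [np.float64(0.0825), np.float64(0.0455)]
```

Run:
```python
from h import *
print(delta(np.array([.552,.201,.27]),Ro.from_euler("xyz",[180,0,-85.7],degrees=True).as_matrix()))
```

```text
(array([457.2, 305.7, -43.7]), array([ 0.1, -0.1, 66.8]))
```

apply_moves([
  {"fingers": 60, "delta_pos": [0, 0, -44], "angular": [0, 0, 8]},
  {"fingers": 60, "delta_pos": [46, 31, -44], "angular": [0, 0, 16]},
  {"fingers": 60, "delta_pos": [92, 61, -44], "angular": [0, 0, 24]},
  {"fingers": 60, "delta_pos": [138, 92, -44], "angular": [0, 0, 32]},
  {"fingers": 60, "delta_pos": [184, 122, -44], "angular": [0, 0, 40]},
  {"fingers": 60, "delta_pos": [230, 153, -44], "angular": [0, 0, 48]},
  {"fingers": 60, "delta_pos": [276, 184, -44], "angular": [0, 0, 56]},
  {"fingers": 60, "delta_pos": [322, 214, -44], "angular": [0, 0, 64]},
  {"fingers": 60, "delta_pos": [368, 245, -44], "angular": [0, 0, 66.8]},
  {"fingers": 60, "delta_pos": [414, 275, -44], "angular": [0, 0, 66.8]},
])

```text
clock: 1.15
tool_pos: [0.4932, 0.2797, 0.2707]
orientation: [-180.0, 0.0, -85.8]
force: [1.3, 1.0, 0.4]
opening: 0.0596
gripper_force: 0.0
```

apply_moves([
  {"fingers": 60, "delta_pos": [25, 47, 0], "angular": [0, 0, 0]},
  {"fingers": 60, "delta_pos": [25, 47, 0], "angular": [0, 0, 0]},
  {"fingers": 60, "delta_pos": [25, 47, 0], "angular": [0, 0, 0]},
])

```text
clock: 1.45
tool_pos: [0.4471, 0.2522, 0.271]
orientation: [-180.0, 0.0, -85.7]
force: [0.2, 0.5, -0.6]
opening: 0.0599
gripper_force: 0.0
```

Run:
```python
from h import *
o=ctrl.get_obs();M=T(o);np.save("M1",M);cv2.imwrite("pics/w1.png",ctrl.snapshot("wrist")[:,:,::-1]);print(o["tool_pos"],o["orientation"],o["joint_pos"])
print(delta(np.array([.552,.201,.27]),Ro.from_euler("xyz",[180,0,-85.7],degrees=True).as_matrix()))
```

```text
[0.44708113 0.25218213 0.27102337] [-1.79969253e+02  4.08928901e-02 -8.57370187e+01] [ 5.13630732e+01  3.54502922e+00 -1.53548030e+01 -5.61765257e-03
 -7.10492820e+01 -4.70982808e+01]
(array([  59.9, -100.2,    1.2]), array([-0.1,  0.1,  0. ]))
```

View pics/w1.png

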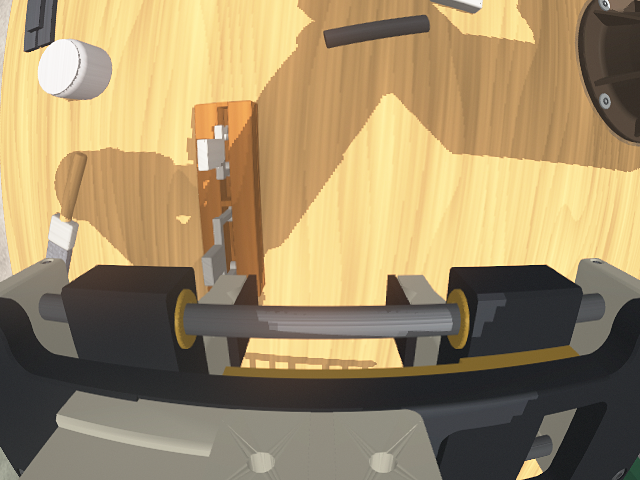

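Run:
```python
from h import *
M=np.load("M1.npy");print(onz(.112,"wrist",205,154.5,M))
for n,z,ps in (("rack",.04,[(195,103),(253,101)]),):
  for p in ps: print(onz(z,"wrist",*p,M))
```

```text
[0.55415222 0.20113461 0.112     ]
[0.59144448 0.14964422 0.04      ]
[0.52758564 0.14676214 0.04      ]
```

apply_moves([
  {"fingers": 60, "delta_pos": [12, -50, 0], "angular": [0, 0, 0]},
  {"fingers": 60, "delta_pos": [24, -100, 0], "angular": [0, 0, 0]},
  {"fingers": 60, "delta_pos": [24, -103, 30], "angular": [0, 0, 0]},
  {"fingers": 60, "delta_pos": [24, -103, 30], "angular": [0, 0, 0]},
])

```text
clock: 1.9
tool_pos: [0.5517, 0.2368, 0.2358]
orientation: [179.6, -0.2, -85.8]
force: [-0.5, 0.0, -1.0]
opening: 0.0599
gripper_force: 0.0
```

Run:
```python
from h import *
o=ctrl.get_obs();M=T(o);np.save("M2",M);im=ctrl.snapshot("wrist")[:,:,::-1];cv2.imwrite("pics/w2.png",im);print(o["tool_pos"],o["orientation"])
cv2.imwrite("pics/w2c.png",cv2.resize(im[20:320,200:460],(693,800))[:600] if 0 else cv2.resize(im[20:300,190:470],(600,600),interpolation=cv2.INTER_CUBIC))
```

```text
[0.55173928 0.23677585 0.23581669] [ 1.79637147e+02 -1.74469989e-01 -8.57593425e+01]
```

View pics/w2c.png

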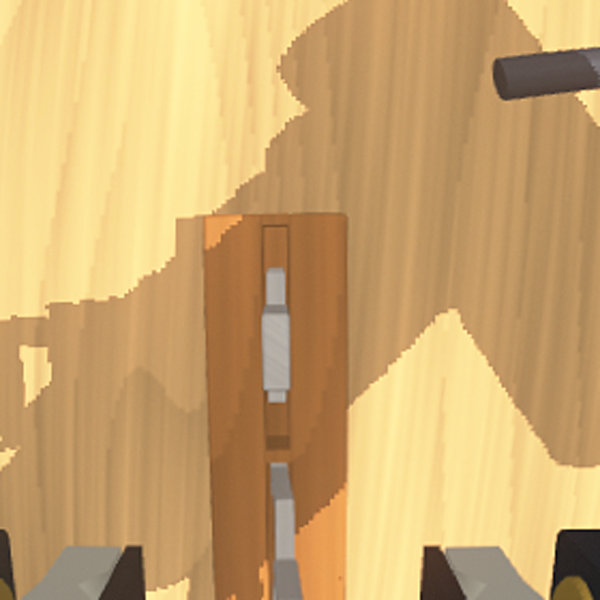

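Run:
```python
from h import *
M=np.load("M2.npy");f=lambda z,u,v:onz(z,"wrist",190+u/2.143,20+v/2.143,M)
t=f(.112,276.5,352);print("tab",t)
a,b=f(.04,275,226),f(.04,278,437);d=b-a;print("slot",a,b,np.degrees(np.arctan2(-d[0],d[1])))
a,b=f(.04,204,214),f(.04,347,212);print(a,b,np.degrees(np.arctan2(*(a-b)[1::-1])))
a,b=f(.04,347,212),f(.04,347,480);d=b-a;print("edge",np.degrees(np.arctan2(-d[0],d[1])))
g=np.array([t[0],t[1],.094-.0188]) 
print(delta(g,Ro.from_euler("xyz",[180,0,-85.7],degrees=True).as_matrix()))
```

```text
tab [0.55669493 0.20131976 0.112     ]
slot [0.56082081 0.15394618 0.04      ] [0.55258238 0.2486034  0.04      ] 4.974164155677464
[0.59226912 0.15058085 0.04      ] [0.5298371  0.14515724 0.04      ] 4.964941950619083
edge 4.97881212761826
(array([ 35.5,  -3. , 163. ]), array([ 0.2, -0.2,  0. ]))
```

apply_moves([
  {"fingers": 50, "delta_pos": [35, -3.5, 40], "angular": [0, 0, -0.7]},
  {"fingers": 50, "delta_pos": [35, -3.5, 80], "angular": [0, 0, -0.7]},
  {"fingers": 50, "delta_pos": [35, -3.5, 120], "angular": [0, 0, -0.7]},
  {"fingers": 50, "delta_pos": [35, -3.5, 150], "angular": [0, 0, -0.7]},
  {"fingers": 30, "delta_pos": [35, -3.5, 161], "angular": [0, 0, -0.7]},
  {"fingers": 30, "delta_pos": [35, -3.5, 161], "angular": [0, 0, -0.7]},
  {"fingers": 20, "delta_pos": [35, -3.5, 161], "angular": [0, 0, -0.7]},
])

```text
clock: 2.65
tool_pos: [0.5592, 0.2035, 0.0816]
orientation: [-179.9, 0.1, -84.9]
force: [-0.4, 0.5, 0.1]
opening: 0.032
gripper_force: 0.0
```

apply_moves([
  {"fingers": 12, "delta_pos": [0, 0, 0], "angular": [0, 0, 0]},
  {"fingers": 5, "delta_pos": [0, 0, 0], "angular": [0, 0, 0]},
  {"fingers": 5, "delta_pos": [0, 0, 0], "angular": [0, 0, 0]},
  {"fingers": 5, "delta_pos": [0, 0, 0], "angular": [0, 0, 0]},
])

```text
clock: 3.05
tool_pos: [0.5578, 0.2024, 0.0806]
orientation: [-180.0, 0.0, -85.0]
force: [-4.6, 0.7, 7.3]
opening: 0.0094
gripper_force: 30.0
```

apply_moves([
  {"fingers": 5, "delta_pos": [0, 0, -8], "angular": [0, 0, 0]},
  {"fingers": 5, "delta_pos": [0, 1, -22], "angular": [0, 0, 0]},
  {"fingers": 5, "delta_pos": [0, 1, -40], "angular": [0, 0, 0]},
  {"fingers": 5, "delta_pos": [0, 1, -80], "angular": [0, 0, 0]},
  {"fingers": 5, "delta_pos": [0, 1, -130], "angular": [0, 0, 0]},
  {"fingers": 5, "delta_pos": [0, 1, -180], "angular": [0, 0, 0]},
  {"fingers": 5, "delta_pos": [0, 1, -180], "angular": [0, 0, 0]},
])

```text
clock: 3.75
tool_pos: [0.5606, 0.2033, 0.2692]
orientation: [-179.2, 0.3, -84.9]
force: [0.9, 0.3, -2.2]
opening: 0.01
gripper_force: 30.0
```

Run:
```python
from h import *
o=ctrl.get_obs();print({k:np.round(o[k],3) for k in("tool_pos","orientation","force","opening","joint_pos")})
# frames: bender yaw 34.4; tool z=-shaft z; tool y=+-x_shaft
b=np.radians(34.4);X=np.array([np.cos(b),np.sin(b),0]);xs=np.array([X[0]*np.cos(np.pi/6),X[1]*np.cos(np.pi/6),.5]);zs=np.array([-X[0]*.5,-X[1]*.5,np.cos(np.pi/6)])
ys=np.cross(zs,xs)
R=np.c_[-ys,-xs,-zs];print(np.linalg.det(R),Ro.from_matrix(R).as_euler("xyz",degrees=True))
G=np.array([.552,-.080,.143]);k=.067-.0188
p=G+zs*(k+.11)
print(p,delta(p,R))
```

```text
{'tool_pos': array([0.561, 0.203, 0.269]), 'orientation': array([-179.242,    0.297,  -84.949]), 'force': array([ 0.855,  0.35 , -2.178]), 'opening': np.float64(0.01), 'joint_pos': array([ 38.816,  11.268,  -6.591,   0.183, -71.347, -33.824])}
1.0 [-1.50000000e+02  1.27222187e-14 -5.56000000e+01]
[ 0.48673352 -0.12468889  0.28000522] (array([320.2, 102.3, -13.8]), array([ 28.5,  -7.6, -28.7]))
```

apply_moves([
  {"fingers": 5, "delta_pos": [46, 15, -20], "angular": [4, -1.1, -4.1]},
  {"fingers": 5, "delta_pos": [91, 29, -20], "angular": [8.1, -2.2, -8.2]},
  {"fingers": 5, "delta_pos": [137, 44, -20], "angular": [12.2, -3.3, -12.3]},
  {"fingers": 5, "delta_pos": [183, 58, -20], "angular": [16.3, -4.3, -16.4]},
  {"fingers": 5, "delta_pos": [229, 73, -20], "angular": [20.4, -5.4, -20.5]},
  {"fingers": 5, "delta_pos": [274, 88, -14], "angular": [24.4, -6.5, -24.6]},
  {"fingers": 5, "delta_pos": [320, 102, -14], "angular": [28.5, -7.6, -28.7]},
  {"fingers": 5, "delta_pos": [320, 102, -14], "angular": [28.5, -7.6, -28.7]},
  {"fingers": 5, "delta_pos": [320, 102, -14], "angular": [28.5, -7.6, -28.7]},
])

```text
clock: 4.65
tool_pos: [0.4822, -0.1294, 0.2746]
orientation: [-150.7, -0.0, -55.8]
force: [-0.5, 0.2, -1.2]
opening: 0.01
gripper_force: 30.0
```

Run:
```python
from h import *
o=ctrl.get_obs();M=T(o);np.save("M3",M);im=ctrl.snapshot("wrist")[:,:,::-1];s=ctrl.snapshot("side")[:,:,::-1]
print({k:np.round(o[k],3) for k in("tool_pos","orientation","force","opening","joint_pos")})
cv2.imwrite("pics/w3.png",im);cv2.imwrite("pics/s3.png",s)
print(proj("wrist",[.552,-.08,.143],M),proj("side",[.552,-.08,.143]))
R=lambda im,x,y,w,h,W,H:cv2.resize(im[y:y+h,x:x+w],(W,H),interpolation=cv2.INTER_CUBIC)
cv2.imwrite("pics/c3.png",np.hstack([R(im,160,40,280,420,400,600),R(s,250,100,160,240,400,600)]))
```

```text
{'tool_pos': array([ 0.482, -0.129,  0.275]), 'orientation': array([-1.50692e+02, -2.10000e-02, -5.57700e+01]), 'force': array([-0.535,  0.233, -1.22 ]), 'opening': np.float64(0.01), 'joint_pos': array([ -9.633,  -6.239, -20.802, -24.174, -55.87 ,  54.107])}
(np.float64(310.45492488880484), np.float64(222.95351750720997)) (np.float64(348.2879843356134), np.float64(258.0867529355076))
```

View pics/c3.png

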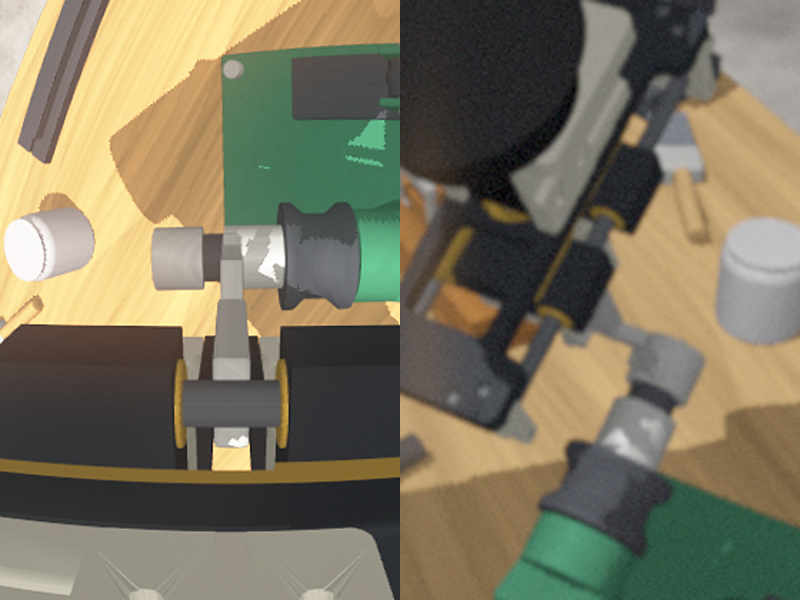

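Run:
```python
from h import *
M=np.load("M3.npy");w=lambda u,v:(160+u/1.4286,40+v/1.4286)
a,b=[onz(.012,"wrist",*w(*p),M) for p in((222,80),(224,222))];d=a-b;print("yaw",np.degrees(np.arctan2(d[0],-d[1])))
a,b=[onz(.012,"wrist",*w(*p),M) for p in((240,54),(390,46))];d=a-b;print("yaw2",np.degrees(np.arctan2(d[1],d[0])))
rw=ray("wrist",*w(214,258.5),M);rs=ray("side",351.6,257);rt=ray("top",363.4,226.4)
for r in((rw,rs,rt),(rw,rs),(rw,rt)):print(tri(*r))
G=tri(rw,rs,rt)[0]
for yaw in (34.4,33.4):
    b=np.radians(yaw);X=np.array([np.cos(b),np.sin(b),0]);xs=np.array([*(X[:2]*np.cos(np.pi/6)),.5]);zs=np.array([*(-X[:2]*.5),np.cos(np.pi/6)]);ys=np.cross(zs,xs)
    R=np.c_[-ys,-xs,-zs];print(yaw,delta(G+zs*(.067-.0188),R,M))
    print("tipdir img",proj("wrist",G,M),proj("wrist",G+.036*xs,M),proj("wrist",G-.041*xs,M))
    mt=onz(0,"wrist",320,240,M)
# clip origin as held
```

```text
yaw 35.09479372063947
yaw2 34.72771643943066
(array([ 0.55302749, -0.08062608,  0.14413691]), [np.float64(0.9), np.float64(3.6), np.float64(4.1)])
(array([ 0.55243639, -0.08541297,  0.14956575]), [np.float64(1.4), np.float64(1.4)])
(array([ 0.55168499, -0.07972378,  0.14202604]), [np.float64(2.3), np.float64(2.3)])
34.4 (array([ -0.4, -10.5, 107.6]), array([ 0.7, -0.1, -0.1]))
tipdir img (np.float64(309.27527102801156), np.float64(221.910239913187)) (np.float64(267.8263578751419), np.float64(222.20957349240456)) (np.float64(356.65569033209454), np.float64(221.72134312030556))
33.4 (array([ -0.8, -10.5, 107.6]), array([0.7, 0.4, 0.7]))
tipdir img (np.float64(309.27527102801156), np.float64(221.910239913187)) (np.float64(267.8085161022174), np.float64(221.59803774201484)) (np.float64(356.6357339509407), np.float64(222.41820428867118))
```

apply_moves([
  {"fingers": 5, "delta_pos": [0, -11, 10], "angular": [0.6, -0.3, -0.3]},
  {"fingers": 5, "delta_pos": [0, -11, 40], "angular": [0.6, -0.3, -0.3]},
  {"fingers": 5, "delta_pos": [0, -11, 68], "angular": [0.6, -0.3, -0.3]},
  {"fingers": 5, "delta_pos": [0, -11, 68], "angular": [0.6, -0.3, -0.3]},
  {"fingers": 5, "delta_pos": [0, -11, 68], "angular": [0.6, -0.3, -0.3]},
])

```text
clock: 5.25
tool_pos: [0.5189, -0.0998, 0.2194]
orientation: [-150.3, 0.3, -55.0]
force: [0.8, -0.8, -0.8]
opening: 0.0098
gripper_force: 30.0
```

Run:
```python
from h import *
o=ctrl.get_obs();M=T(o);np.save("M4",M);im=ctrl.snapshot("wrist")[:,:,::-1];s=ctrl.snapshot("side")[:,:,::-1]
print({k:np.round(o[k],3) for k in("tool_pos","orientation","force","opening")})
cv2.imwrite("pics/w4.png",im);cv2.imwrite("pics/s4.png",s)
R=lambda im,x,y,w,h,W,H:cv2.resize(im[y:y+h,x:x+w],(W,H),interpolation=cv2.INTER_CUBIC)
cv2.imwrite("pics/c4.png",np.hstack([R(im,240,160,160,240,400,600),R(s,300,180,100,150,400,600)]))
```

```text
{'tool_pos': array([ 0.519, -0.1  ,  0.219]), 'orientation': array([-150.281,    0.281,  -55.046]), 'force': array([ 0.771, -0.84 , -0.837]), 'opening': np.float64(0.01)}
```

View pics/c4.png

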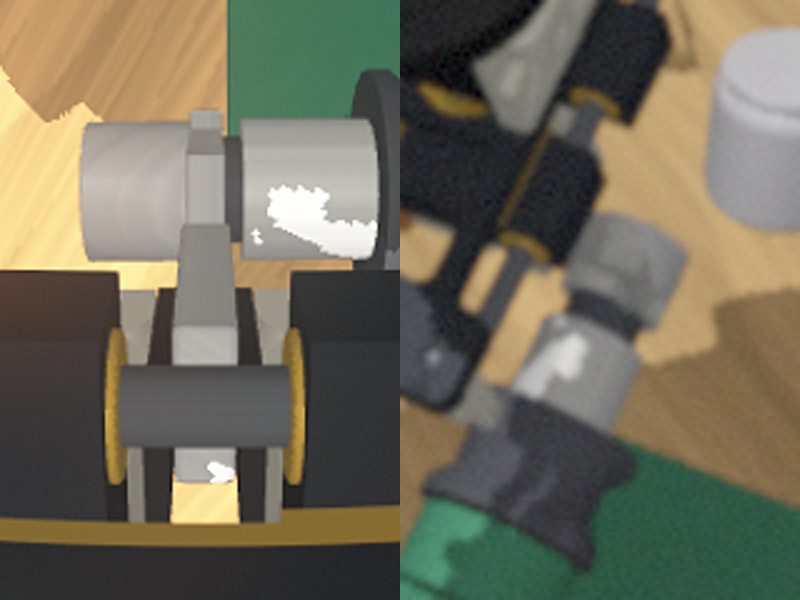

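Run:
```python
from h import *
I=np.eye(4)
for z in (.078,.083,.088,.093):
    m=np.array(ctrl.camera_params("wrist")["mount"])
    print(z,[np.round(proj("wrist",[0,y,z],I),1) for y in(0,.0035)],np.linalg.norm(m[:3,3]-[0,0,z]))
# observed silhouettes: plain end v edges top 122,260 at u=130 ; 
for z in(.08,.088): print([np.round(proj("wrist",[x,-.028,z],I),1) for x in(-.02,.02)], 160+122/2.5,160+260/2.5)
```

```text
0.078 [array([322.4, 247.3]), array([327.7, 247.3])] 0.24511670333991298
0.083 [array([322.4, 245.2]), array([327.6, 245.2])] 0.2499100543054732
0.088 [array([322.3, 243.1]), array([327.4, 243.1])] 0.25471135080655943
0.093 [array([322.3, 241.1]), array([327.3, 241.1])] 0.2595201518503714
[array([281.4, 274.4]), array([279.6, 217. ])] 208.8 264.0
[array([282.5, 270.4]), array([280.9, 214.6])] 208.8 264.0
```

Run:
```python
from h import *
I=np.eye(4)
for n,x,z in(("toe outer",.028,.071),("toe inner",.02,.071),("shoulder",.028,.022),("shoulder2",.02,.022),("tabbase",.014,.022),("tabtop+",.014,-.032),("tabtop-",-.014,-.032)):
    print(n,[(np.round((np.array(proj("wrist",[x+d,0,z],I))[1]-160)*2.5,1)) for d in(0,.003)])
```

```text
toe outer [np.float64(118.6), np.float64(106.7)]
toe inner [np.float64(149.9), np.float64(138.2)]
shoulder [np.float64(163.9), np.float64(149.1)]
shoulder2 [np.float64(202.9), np.float64(188.4)]
tabbase [np.float64(231.5), np.float64(217.3)]
tabtop+ [np.float64(342.0), np.float64(323.3)]
tabtop- [np.float64(500.1), np.float64(484.6)]
```

apply_moves([
  {"fingers": 5, "delta_pos": [1, 3.5, 0], "angular": [0, 0, 0]},
  {"fingers": 5, "delta_pos": [1, 3.5, 8], "angular": [0, 0, 0]},
  {"fingers": 5, "delta_pos": [1, 3.5, 16], "angular": [0, 0, 0]},
  {"fingers": 5, "delta_pos": [1, 3.5, 22], "angular": [0, 0, 0]},
  {"fingers": 5, "delta_pos": [1, 3.5, 26], "angular": [0, 0, 0]},
  {"fingers": 5, "delta_pos": [1, 3.5, 26], "angular": [0, 0, 0]},
])

```text
clock: 5.95
tool_pos: [0.527, -0.096, 0.1943]
orientation: [-150.3, 0.3, -55.2]
force: [-0.8, 0.7, -1.6]
opening: 0.0096
gripper_force: 30.0
```

Run:
```python
from h import *
o=ctrl.get_obs();M=T(o);np.save("M5",M);im=ctrl.snapshot("wrist")[:,:,::-1]
print({k:np.round(o[k],3) for k in("tool_pos","orientation","force","opening")},"tool force",M[:3,:3].T@o["force"])
cv2.imwrite("pics/w5.png",im)
cv2.imwrite("pics/c5.png",cv2.resize(im[150:350,220:420],(600,600),interpolation=cv2.INTER_CUBIC))
```

```text
{'tool_pos': array([ 0.527, -0.096,  0.194]), 'orientation': array([-150.286,    0.322,  -55.198]), 'force': array([-0.8  ,  0.726, -1.595]), 'opening': np.float64(0.01)} tool force [-1.04390281  1.00400843  1.27047831]
```

View pics/c5.png

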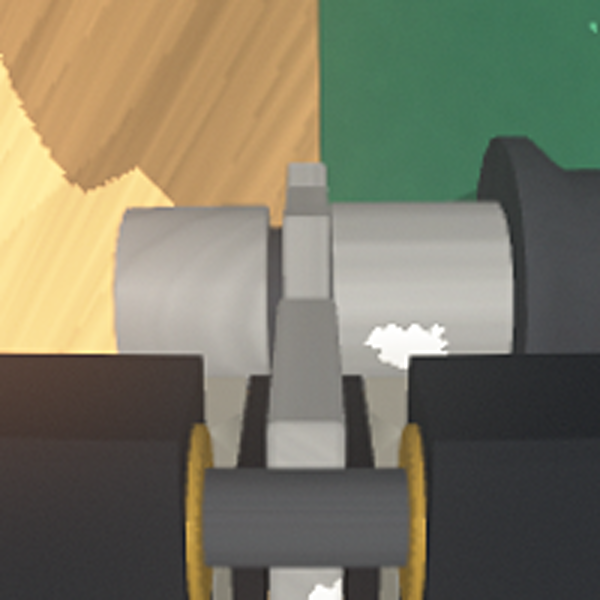

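apply_moves([
  {"fingers": 5, "delta_pos": [0, -1.2, 0], "angular": [0, 0, 0]},
  {"fingers": 5, "delta_pos": [0, -1.2, 3], "angular": [0, 0, 0]},
  {"fingers": 5, "delta_pos": [0, -1.2, 6], "angular": [0, 0, 0]},
  {"fingers": 5, "delta_pos": [0, -1.2, 8], "angular": [0, 0, 0]},
  {"fingers": 5, "delta_pos": [0, -1.2, 8], "angular": [0, 0, 0]},
])

```text
clock: 6.5
tool_pos: [0.5314, -0.0932, 0.1891]
orientation: [-150.2, 0.2, -55.2]
force: [-2.1, 2.3, 1.5]
opening: 0.0098
gripper_force: 30.0
```

apply_moves([
  {"fingers": 5, "delta_pos": [0, 0, 2], "angular": [0, 0, 0]},
  {"fingers": 5, "delta_pos": [0, 0, 4], "angular": [0, 0, 0]},
  {"fingers": 5, "delta_pos": [0, 0, 4], "angular": [0, 0, 0]},
])

```text
clock: 6.8
tool_pos: [0.5329, -0.092, 0.1851]
orientation: [-150.2, 0.3, -55.2]
force: [1.9, 3.2, -4.2]
opening: 0.0099
gripper_force: 30.0
```

apply_moves([
  {"fingers": 5, "delta_pos": [0, 0, 2], "angular": [0, 0, 0]},
  {"fingers": 5, "delta_pos": [0, 0, 3], "angular": [0, 0, 0]},
  {"fingers": 5, "delta_pos": [0, 0, 3], "angular": [0, 0, 0]},
])

```text
clock: 7.1
tool_pos: [0.5341, -0.0912, 0.1821]
orientation: [-150.2, 0.3, -55.2]
force: [1.6, 3.4, -5.5]
opening: 0.0098
gripper_force: 30.0
```

apply_moves([
  {"fingers": 5, "delta_pos": [0, 0, 2], "angular": [0, 0, 0]},
  {"fingers": 5, "delta_pos": [0, 0, 3], "angular": [0, 0, 0]},
  {"fingers": 5, "delta_pos": [0, 0, 3], "angular": [0, 0, 0]},
])

```text
clock: 7.4
tool_pos: [0.5352, -0.0904, 0.1795]
orientation: [-150.3, 0.3, -55.2]
force: [2.0, 3.5, -7.1]
opening: 0.0096
gripper_force: 30.0
```

apply_moves([
  {"fingers": 5, "delta_pos": [0, 0, 2], "angular": [0, 0, 0]},
  {"fingers": 5, "delta_pos": [0, 0, 3], "angular": [0, 0, 0]},
  {"fingers": 5, "delta_pos": [0, 0, 3], "angular": [0, 0, 0]},
])

```text
clock: 7.7
tool_pos: [0.5365, -0.0896, 0.1773]
orientation: [-150.2, 0.3, -55.2]
force: [0.0, 4.5, -6.0]
opening: 0.0096
gripper_force: 30.0
```

Run:
```python
from h import *
o=ctrl.get_obs();M=T(o);np.save("M6",M);im=ctrl.snapshot("wrist")[:,:,::-1];s=ctrl.snapshot("side")[:,:,::-1]
print({k:np.round(o[k],4) for k in("tool_pos","orientation","force","moment")},"tool force",M[:3,:3].T@o["force"])
cv2.imwrite("pics/w6.png",im);cv2.imwrite("pics/s6.png",s)
R=lambda im,x,y,w,h,W,H:cv2.resize(im[y:y+h,x:x+w],(W,H),interpolation=cv2.INTER_CUBIC)
cv2.imwrite("pics/c6.png",np.hstack([R(im,240,160,160,240,400,600),R(s,300,200,100,150,400,600)]))
```

```text
{'tool_pos': array([ 0.5365, -0.0896,  0.1773]), 'orientation': array([-150.239 ,    0.2685,  -55.2076]), 'force': array([ 0.0493,  4.4582, -6.0366]), 'moment': array([-0.2289,  2.2803,  0.6624])} tool force [-3.60472681  0.76138361  6.53793233]
```

View pics/c6.png

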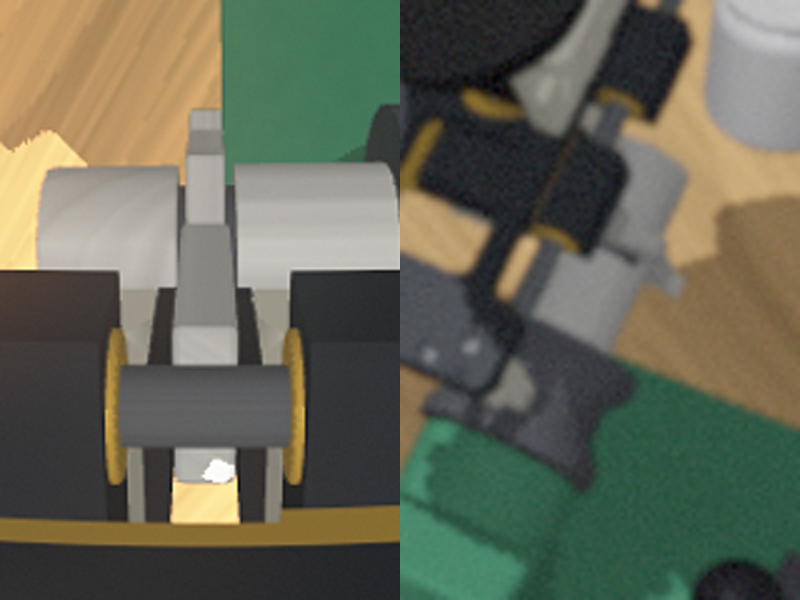

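Run:
```python
from h import *
m=np.array(ctrl.camera_params("wrist")["mount"]);p=ctrl.camera_params("wrist")
C=m[[0,2],3]
def ang(v): # ray angle in xz-plane
    d=m[:3,:3]@np.array([0,-np.sin((v-p["cy"])/p["fy"]),-np.cos((v-p["cy"])/p["fy"])]);return np.arctan2(d[0],d[2])
def sil(x,z):
    q=np.array([x,z])-C;D=np.linalg.norm(q);a=np.arctan2(q[0],q[1]);b=np.arcsin(.02/D);return a+b,a-b
s=least_squares(lambda q:np.array(sil(*q))-[ang(208.2),ang(263.6)],[0.002,.09]).x;print("M4 x,z",s)
M4,M5,M6=[np.load(f"M{i}.npy") for i in(4,5,6)]
for M in(M5,M6):print("moved in tool",(M4[:3,:3].T@(M[:3,3]-M4[:3,3])*1e3).round(1))
for n,v in(("M5",218.2),("M6",226.6)):
    print(n,[(x,round(least_squares(lambda z:[sil(x,z[0])[0]-ang(v)],[.06]).x[0],4)) for x in(.001,.002,.003,.004)])
```

```text
M4 x,z [0.00118124 0.10272587]
moved in tool [ 1.7  4.9 26.1]
moved in tool [ 2.   3.3 46.5]
M5 [(0.001, np.float64(0.0695)), (0.002, np.float64(0.0648)), (0.003, np.float64(0.0602)), (0.004, np.float64(0.0556))]
M6 [(0.001, np.float64(0.0466)), (0.002, np.float64(0.0424)), (0.003, np.float64(0.0383)), (0.004, np.float64(0.0341))]
```

apply_moves([
  {"fingers": 5, "delta_pos": [0, 0, 1], "angular": [0, 0, 0]},
  {"fingers": 5, "delta_pos": [0, 0, 2], "angular": [0, 0, 0]},
  {"fingers": 5, "delta_pos": [0, 0, 2], "angular": [0, 0, 0]},
])

```text
clock: 8.1
tool_pos: [0.5371, -0.0895, 0.1767]
orientation: [-150.2, 0.2, -55.2]
force: [-8.2, 1.4, 4.8]
opening: 0.0096
gripper_force: 30.0
```

apply_moves([
  {"fingers": 5, "delta_pos": [0, 0, 1], "angular": [0, 0, 0]},
  {"fingers": 5, "delta_pos": [0, 0, 2], "angular": [0, 0, 0]},
  {"fingers": 5, "delta_pos": [0, 0, 2], "angular": [0, 0, 0]},
])

```text
clock: 8.4
tool_pos: [0.5379, -0.0901, 0.1763]
orientation: [-150.2, 0.1, -55.1]
force: [-15.2, -4.1, 15.6]
opening: 0.0097
gripper_force: 30.0
```

apply_moves([
  {"fingers": 5, "delta_pos": [0, 0, -3], "angular": [0, 0, 0]},
  {"fingers": 5, "delta_pos": [0, 0, -3], "angular": [0, 0, 0]},
  {"fingers": 40, "delta_pos": [0, 0, -3], "angular": [0, 0, 0]},
  {"fingers": 40, "delta_pos": [0, 0, -3], "angular": [0, 0, 0]},
  {"fingers": 40, "delta_pos": [0, 0, -3], "angular": [0, 0, 0]},
  {"fingers": 40, "delta_pos": [0, 0, -3], "angular": [0, 0, 0]},
])

```text
clock: 9.0
tool_pos: [0.5374, -0.0896, 0.177]
orientation: [-150.2, 0.2, -55.2]
force: [0.7, 0.3, -0.6]
opening: 0.0361
gripper_force: 0.0
```

apply_moves([
  {"fingers": 40, "delta_pos": [0, 0, -20], "angular": [0, 0, 0]},
  {"fingers": 40, "delta_pos": [0, 0, -60], "angular": [0, 0, 0]},
  {"fingers": 40, "delta_pos": [0, 0, -100], "angular": [0, 0, 0]},
  {"fingers": 40, "delta_pos": [0, 0, -110], "angular": [0, 0, 0]},
  {"fingers": 40, "delta_pos": [0, 0, -110], "angular": [0, 0, 0]},
])

```text
clock: 9.5
tool_pos: [0.4929, -0.1217, 0.2744]
orientation: [-150.1, 0.1, -55.3]
force: [0.2, 0.5, -0.3]
opening: 0.0396
gripper_force: 0.0
```

Run:
```python
from h import *
o=ctrl.get_obs();M=T(o);np.save("M7",M);im=ctrl.snapshot("wrist")[:,:,::-1];s=ctrl.snapshot("side")[:,:,::-1];t=ctrl.snapshot("top")[:,:,::-1]
for n,i in(("w7",im),("s7",s),("t7",t)):cv2.imwrite(f"pics/{n}.png",i)
print({k:np.round(o[k],4) for k in("tool_pos","orientation","force","joint_pos")})
K=np.array([.5006,-.2566,.1635]);print("knob pred",proj("wrist",K,M),proj("side",K),proj("top",K))
g=cv2.cvtColor(s,cv2.COLOR_BGR2GRAY)
# knob: darkest blob near prediction
for n,i in(("side",s),("top",t),("wrist",im)):
    u,v=map(int,proj(n,K,M)); 
    if not(0<=u<640 and 0<=v<480):continue
    x0,y0=max(u-30,0),max(v-30,0);c=cv2.cvtColor(i[y0:v+30,x0:u+30],cv2.COLOR_BGR2GRAY);m=(c<25).astype(np.uint8)
    k,l,st,ce=cv2.connectedComponentsWithStats(m);j=1+np.argmax(st[1:,4]) if k>1 else 0;print(n,st[j],ce[j]+[x0,y0])
```

```text
{'tool_pos': array([ 0.4929, -0.1217,  0.2744]), 'orientation': array([-1.500529e+02,  5.720000e-02, -5.526060e+01]), 'force': array([ 0.1591,  0.5089, -0.3277]), 'joint_pos': array([ -8.953 ,  -5.5665, -20.2697, -24.8294, -55.3559,  54.3381])}
knob pred (np.float64(508.0106702974791), np.float64(77.60033343330178)) (np.float64(382.8016695690005), np.float64(351.56086896374137)) (np.float64(460.9320025662921), np.float64(250.67194903781999))
side [ 22  20  22  21 234] [383.51282051 350.65384615]
top [24 26 12 11 91] [459.56043956 250.83516484]
wrist [   0    0   60   60 3600] [507.5  76.5]
```

Run:
```python
from h import *
K,r=tri(ray("side",383.2,351),ray("top",460,251));print(K,r)
b=np.radians(34.7);X=np.array([np.cos(b),np.sin(b),0]);Z=np.array([0,0,1.])
P=K+.11*(np.sin(.4)*X-np.cos(.4)*Z);print("pivot",P)
R=Ro.from_euler("xyz",[180,0,-55.3],degrees=True).as_matrix();M=T()
A=K-.065*X;A[2]=.26;print("A",A,delta(A,R,M))
M2=np.eye(4);M2[:3,:3]=R;M2[:3,3]=A
print("down",delta(K-.065*X-.008*Z,R,M2))
M2[:3,3]=K-.065*X-.008*Z
for f in np.arange(-.4,1.25,.1):
    k=P+.11*(np.sin(f)*X+np.cos(f)*Z);dz=-.008+.008*np.clip((f+.4)/1.2,0,1)
    print(round(f,1),delta(k-.035*X+dz*Z,R,M2)[0])
```

```text
[ 0.50082317 -0.25546027  0.16298441] [np.float64(0.9), np.float64(0.9)]
pivot [ 0.53604054 -0.2310746   0.0616677 ]
A [ 0.4473838  -0.29246344  0.26      ] (array([115.7, 122.1, -58. ]), array([-29.7,   0.3,  -0. ]))
down (array([ -0.,  -0., 105.]), array([0., 0., 0.]))
-0.4 [ -0. -30.  -0.]
-0.3 [  0.  -40.3  -4.4]
-0.2 [  0.  -51.   -7.8]
-0.1 [ -0.  -61.9 -10.1]
-0.0 [  0.  -72.8 -11.3]
0.1 [  0.  -83.8 -11.5]
0.2 [ -0.  -94.7 -10.5]
0.3 [   0.  -105.3   -8.4]
0.4 [  -0.  -115.7   -5.3]
0.5 [   0.  -125.6   -1.2]
0.6 [   0.  -134.9    3.9]
0.7 [   0.  -143.7    9.9]
0.8 [  -0.  -151.7   16.7]
0.9 [   0.  -159.    24.9]
1.0 [   0.  -165.4   33.9]
1.1 [  -0.  -170.9   43.4]
1.2 [  -0.  -175.4   53.5]
```

apply_moves([
  {"fingers": 0, "delta_pos": [29, 30, -15], "angular": [-7.5, 0, 0]},
  {"fingers": 0, "delta_pos": [58, 61, -29], "angular": [-15, 0, 0]},
  {"fingers": 0, "delta_pos": [87, 92, -44], "angular": [-22.3, 0.3, 0]},
  {"fingers": 0, "delta_pos": [115.7, 122, -58], "angular": [-29.7, 0.3, 0]},
  {"fingers": 0, "delta_pos": [115.7, 122, -58], "angular": [-29.7, 0.3, 0]},
  {"fingers": 0, "delta_pos": [115.7, 122, -58], "angular": [-29.7, 0.3, 0]},
  {"fingers": 0, "delta_pos": [115.7, 122, -58], "angular": [-29.7, 0.3, 0]},
])

```text
clock: 10.35
tool_pos: [0.4478, -0.2919, 0.2605]
orientation: [-179.9, 0.0, -55.3]
force: [0.3, 0.8, 1.2]
opening: 0.0006
gripper_force: 0.0
```

Run:
```python
from h import *
o=ctrl.get_obs();M=T(o);im=ctrl.snapshot("wrist")[:,:,::-1];s=ctrl.snapshot("side")[:,:,::-1];t=ctrl.snapshot("top")[:,:,::-1]
for n,i in(("w8",im),("s8",s),("t8",t)):cv2.imwrite(f"pics/{n}.png",i)
print({k:np.round(o[k],4) for k in("tool_pos","orientation","force","opening","joint_pos")})
K=np.array([.5008,-.2555,.163]);u,v=map(int,proj("wrist",K,M));print(u,v)
c=cv2.cvtColor(im,cv2.COLOR_BGR2GRAY)[v-40:v+41:5,u-40:u+41:5];print(c)
print(delta(K-[.0534,.037,.008],Ro.from_euler("xyz",[180,0,-55.3],degrees=True).as_matrix(),M))
```

```text
{'tool_pos': array([ 0.4478, -0.2919,  0.2605]), 'orientation': array([-1.79886e+02,  3.88000e-02, -5.52670e+01]), 'force': array([0.3153, 0.7508, 1.1814]), 'opening': np.float64(0.0006), 'joint_pos': array([-12.1582,   6.0375, -13.9083,  -0.1168, -70.0046,  46.931 ])}
234 238
[[120 148 143  95 103  92  88 154 152 155 155 156 155 156 157 159 158]
 [111 108 100  84  80  77  91 151 152 153 157 155 155 154 156 157 160]
 [105  81  97  87 129 117  92 103 152 154 151 153 155 156 156 156 158]
 [114 102 106 128 134 127 114 104 103 135 155 104 113 112 156 156 157]
 [112 113  90 104 138 132 128  47  47  75 104 106 106 105 105 155 157]
 [108 109  85 104 134  57  50  51  53  52  52 106  91  86  86 143 155]
 [150 122 126 126 128  48  50  54  50  53  53  71 148 152 147 126 156]
 [150 124 125 120  53  49  51  53  58  52  53  52 178 149 148 114 155]
 [150 150 152 148  42  47  49  55  66  52  57  52 198 151 142 157 156]
 [151 148 149 150 122  53  55  56  65  60  55  60 143 124 125 152 152]
 [150 150 149 150 147  45  53  55  56  55  53 153 150 151 153 153 152]
 [147 149 148 149 147 222  77  48  52  58 153 152 150 151 152 153 153]
 [ 98 115  95  94 132  95 104  95 151 149 151 150 151 150 151 154 150]
 [ 98 101  99  98 101  98 102 101 100 152 149 150 149 149 151 152 151]
 [ 45  43  44  44  43  44  43  43  43  44  42  43  44  54  66  75  80]
 [ 46  44  43  47  46  46  48  48  46  49  49  49  50  50  52  54  55]
 [ 45  44  45  46  45  45  46  45  45  45  48  46  48  49  50  53  53]]
(array([  0.3,   0.9, 105.5]), array([-0.1,  0. ,  0. ]))
```

apply_moves([
  {"fingers": 0, "delta_pos": [0, 1, 45], "angular": [0, 0, 0]},
  {"fingers": 0, "delta_pos": [0, 1, 85], "angular": [0, 0, 0]},
  {"fingers": 0, "delta_pos": [0, 1, 105], "angular": [0, 0, 0]},
  {"fingers": 0, "delta_pos": [0, 1, 105], "angular": [0, 0, 0]},
])

```text
clock: 10.9
tool_pos: [0.4452, -0.2925, 0.1542]
orientation: [180.0, 0.2, -55.3]
force: [-0.7, 1.0, 0.7]
opening: 0.0006
gripper_force: 0.0
```

apply_moves([
  {"fingers": 0, "delta_pos": [0, -15, 0], "angular": [0, 0, 0]},
  {"fingers": 0, "delta_pos": [0, -28, 0], "angular": [0, 0, 0]},
  {"fingers": 0, "delta_pos": [0, -36, -2], "angular": [0, 0, 0]},
  {"fingers": 0, "delta_pos": [0, -44, -5], "angular": [0, 0, 0]},
  {"fingers": 0, "delta_pos": [0, -51, -8], "angular": [0, 0, 0]},
  {"fingers": 0, "delta_pos": [0, -57, -9], "angular": [0, 0, 0]},
  {"fingers": 0, "delta_pos": [0, -62, -10], "angular": [0, 0, 0]},
])

```text
clock: 11.6
tool_pos: [0.4975, -0.2591, 0.1689]
orientation: [179.9, -0.1, -55.2]
force: [-9.2, -5.2, 13.0]
opening: 0.0004
gripper_force: 6.8
```

apply_moves([
  {"fingers": 0, "delta_pos": [0, 20, 5], "angular": [0, 0, 0]},
  {"fingers": 0, "delta_pos": [0, 42, 10], "angular": [0, 0, 0]},
  {"fingers": 0, "delta_pos": [0, 42, 20], "angular": [0, 0, 0]},
  {"fingers": 0, "delta_pos": [0, 42, 20], "angular": [0, 0, 0]},
])

```text
clock: 12.0
tool_pos: [0.463, -0.2818, 0.1458]
orientation: [-179.9, 0.0, -55.3]
force: [0.6, 0.3, 1.2]
opening: 0.0003
gripper_force: 0.0
```

apply_moves([
  {"fingers": 0, "delta_pos": [0, -6, 0], "angular": [0, 0, 0]},
  {"fingers": 0, "delta_pos": [0, -12, 0], "angular": [0, 0, 0]},
  {"fingers": 0, "delta_pos": [0, -18, 0], "angular": [0, 0, 0]},
])

```text
clock: 12.3
tool_pos: [0.4787, -0.2718, 0.1472]
orientation: [180.0, -0.1, -55.2]
force: [-12.1, -8.4, 13.5]
opening: 0.0002
gripper_force: 7.9
```

apply_moves([
  {"fingers": 0, "delta_pos": [0, -5, 0], "angular": [0, 0, 0]},
  {"fingers": 0, "delta_pos": [0, -10, -2], "angular": [0, 0, 0]},
])

```text
clock: 12.5
tool_pos: [0.4854, -0.2672, 0.15]
orientation: [179.8, -0.1, -55.2]
force: [-10.3, -7.0, 12.3]
opening: 0.0004
gripper_force: 6.9
```

apply_moves([
  {"fingers": 0, "delta_pos": [0, -11, -4], "angular": [0, 0, 0]},
  {"fingers": 0, "delta_pos": [0, -22, -7], "angular": [0, 0, 0]},
  {"fingers": 0, "delta_pos": [0, -33, -9.5], "angular": [0, 0, 0]},
  {"fingers": 0, "delta_pos": [0, -44, -10], "angular": [0, 0, 0]},
])

```text
clock: 12.9
tool_pos: [0.5223, -0.2411, 0.1594]
orientation: [180.0, -0.0, -55.3]
force: [-5.6, -2.5, 5.0]
opening: 0.0003
gripper_force: 3.2
```

apply_moves([
  {"fingers": 0, "delta_pos": [0, -11, 0.5], "angular": [0, 0, 0]},
  {"fingers": 0, "delta_pos": [0, -21.5, 2], "angular": [0, 0, 0]},
  {"fingers": 0, "delta_pos": [0, -32, 4], "angular": [0, 0, 0]},
])

```text
clock: 13.2
tool_pos: [0.5489, -0.2224, 0.1548]
orientation: [180.0, -0.0, -55.3]
force: [-4.3, -2.3, -0.7]
opening: 0.0001
gripper_force: 2.5
```

apply_moves([
  {"fingers": 0, "delta_pos": [0, -10, 3.5], "angular": [0, 0, 0]},
  {"fingers": 0, "delta_pos": [0, -19.5, 8], "angular": [0, 0, 0]},
  {"fingers": 0, "delta_pos": [0, -28.5, 13], "angular": [0, 0, 0]},
])

```text
clock: 13.5
tool_pos: [0.5727, -0.2057, 0.1408]
orientation: [-180.0, 0.0, -55.3]
force: [-3.5, -1.2, -1.0]
opening: 0.0002
gripper_force: 1.7
```

apply_moves([
  {"fingers": 0, "delta_pos": [0, -8, 6], "angular": [0, 0, 0]},
  {"fingers": 0, "delta_pos": [0, -15.5, 13], "angular": [0, 0, 0]},
  {"fingers": 0, "delta_pos": [0, -22, 20.5], "angular": [0, 0, 0]},
])

```text
clock: 13.8
tool_pos: [0.5923, -0.1936, 0.1209]
orientation: [-179.8, -0.1, -55.3]
force: [0.3, -0.2, 0.0]
opening: 0.0003
gripper_force: 0.0
```

apply_moves([
  {"fingers": 0, "delta_pos": [0, -5, 6], "angular": [0, 0, 0]},
  {"fingers": 0, "delta_pos": [0, -9, 12], "angular": [0, 0, 0]},
  {"fingers": 0, "delta_pos": [0, -9, 12], "angular": [0, 0, 0]},
])

```text
clock: 14.1
tool_pos: [0.5981, -0.1885, 0.1082]
orientation: [-180.0, -0.0, -55.3]
force: [0.5, 0.1, 0.2]
opening: 0.0006
gripper_force: 0.0
```

```bash
cat > kb.py <<'E'
from h import *
import sys
tag=sys.argv[1];X=np.array([np.cos(np.radians(34.7)),np.sin(np.radians(34.7)),0]);P=np.array([.5360,-.2311,.0617])
ims={n:ctrl.snapshot(n)[:,:,::-1] for n in("side","top")}
for n,i in ims.items():
    cv2.imwrite(f"pics/{n}{tag}.png",i);g=cv2.cvtColor(i,cv2.COLOR_BGR2GRAY)
    for f in(-.4,.4,.8,1.2,1.55):
        u,v=map(int,proj(n,P+.11*(np.sin(f)*X+[0,0,np.cos(f)])));print(n,f,(u,v),g[v-3:v+4,u-3:u+4].mean().round())
E
python3 kb.py 9; python3 -c "
from h import *
o=ctrl.get_obs();print(o['tool_pos'],o['force'])"
```

```text
side -0.4 (382, 351) 105.0
side 0.4 (409, 303) 52.0
side 0.8 (417, 298) 50.0
side 1.2 (419, 305) 51.0
side 1.55 (418, 319) 49.0
top -0.4 (460, 250) 150.0
top 0.4 (433, 213) 36.0
top 0.8 (418, 198) 74.0
top 1.2 (407, 191) 79.0
top 1.55 (402, 190) 80.0
[ 0.59808927 -0.18891125  0.10920021] [-0.45243294  0.05168777 -0.43293362]
```

apply_moves([
  {"fingers": 0, "delta_pos": [0, 5, -40], "angular": [0, 0, 0]},
  {"fingers": 0, "delta_pos": [0, 30, -90], "angular": [0, 0, 0]},
  {"fingers": 0, "delta_pos": [30, 70, -120], "angular": [0, 0, 0]},
  {"fingers": 0, "delta_pos": [65, 105, -120], "angular": [0, 0, 0]},
  {"fingers": 0, "delta_pos": [100, 140, -120], "angular": [0, 0, 0]},
  {"fingers": 0, "delta_pos": [135, 175, -120], "angular": [0, 0, 0]},
  {"fingers": 0, "delta_pos": [170, 205, -120], "angular": [0, 0, 0]},
  {"fingers": 0, "delta_pos": [170, 205, -120], "angular": [0, 0, 0]},
])

```text
clock: 15.0
tool_pos: [0.5242, -0.4504, 0.2289]
orientation: [-180.0, -0.1, -55.6]
force: [0.7, 1.0, -1.0]
opening: 0.0003
gripper_force: 0.0
```

```bash
python3 kb.py 10
python3 - <<'E'
from h import *
o=ctrl.get_obs();print(o['tool_pos'],o['force'])
# clip check: difference to initial images around groove, bounding box, vs. predicted seated clip outline
b=np.radians(34.7);X=np.array([np.cos(b),np.sin(b),0]);xs=X*np.cos(np.pi/6)+[0,0,.5];zs=-X*.5+[0,0,np.cos(np.pi/6)];ys=np.cross(zs,xs)
G=np.array([.5577,-.0763,.1347])
for n in("side","top"):
    a=cv2.imread(f"pics/{n}0.png");c=cv2.imread(f"pics/{n}10.png")
    d=(cv2.absdiff(a,c).max(2)>40).astype(np.uint8);d=cv2.morphologyEx(d,cv2.MORPH_OPEN,np.ones((2,2)))
    k,l,st,ce=cv2.connectedComponentsWithStats(d)
    print(n,[(s.tolist(),e.round().tolist()) for s,e in zip(st[1:],ce[1:]) if s[4]>25 and 250<e[0]<480 and 150<e[1]<400])
    for nm,y,z in(("top+",.014,.08),("top-",-.014,.08),("toe+",.028,-.022),("toe-",-.028,-.022)):print(nm,np.round(proj(n,G+ys*y+zs*z)))
    print("Gtri", np.round(proj(n,np.array([.553,-.0806,.144])+zs*.08)))
E
```

```text
side -0.4 (382, 351) 80.0
side 0.4 (409, 303) 143.0
side 0.8 (417, 298) 148.0
side 1.2 (419, 305) 135.0
side 1.55 (418, 319) 23.0
top -0.4 (460, 250) 129.0
top 0.4 (433, 213) 116.0
top 0.8 (418, 198) 105.0
top 1.2 (407, 191) 36.0
top 1.55 (402, 190) 20.0
[ 0.52507287 -0.44709074  0.2288349 ] [-0.24376924  1.25774174  0.06168687]
side [([258, 152, 3, 13, 26], [259.0, 158.0]), ([272, 177, 24, 43, 449], [281.0, 199.0]), ([355, 254, 29, 44, 834], [370.0, 278.0]), ([304, 308, 20, 20, 239], [314.0, 318.0]), ([355, 325, 65, 71, 1008], [386.0, 357.0])]
top+ [330. 235.]
top- [349. 242.]
toe+ [336. 258.]
toe- [370. 271.]
Gtri [338. 236.]
top [([408, 164, 18, 10, 102], [417.0, 168.0]), ([409, 178, 10, 8, 40], [413.0, 181.0]), ([280, 184, 63, 34, 1416], [310.0, 200.0]), ([396, 186, 13, 13, 127], [402.0, 192.0]), ([407, 199, 27, 34, 211], [422.0, 219.0]), ([434, 213, 10, 12, 84], [439.0, 218.0]), ([276, 227, 40, 13, 178], [295.0, 235.0]), ([317, 228, 10, 6, 47], [321.0, 230.0]), ([363, 231, 14, 15, 138], [370.0, 238.0]), ([381, 232, 6, 7, 27], [383.0, 235.0]), ([412, 232, 17, 24, 116], [420.0, 243.0]), ([271, 236, 68, 37, 1659], [304.0, 254.0]), ([451, 245, 19, 15, 217], [461.0, 252.0]), ([428, 247, 6, 14, 57], [431.0, 253.0]), ([265, 271, 26, 31, 543], [277.0, 287.0]), ([298, 273, 27, 50, 672], [312.0, 292.0]), ([260, 304, 39, 22, 700], [278.0, 315.0]), ([254, 336, 60, 21, 563], [279.0, 345.0]), ([260, 364, 49, 34, 974], [288.0, 378.0]), ([305, 386, 50, 32, 725], [331.0, 396.0])]
top+ [372. 243.]
top- [385. 233.]
toe+ [346. 227.]
toe- [369. 210.]
Gtri [382. 240.]
```

```bash
python3 -c "
from plant import ctrl
print(ctrl.close_job())"
```

```text
the job is handed in; nothing more can be done
None
```

I pressed the smaller clip into the shaft groove until it hit a hard stop at about 21 N and let go of it. Then I flipped the cam lever, and both fixed cameras show the knob at its shut position. The larger clip was left in the rack, and the job was handed in at about 15 s. I judged the seating from the press forces and a pixel comparison, because I had used all 10 picture views by then.

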